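# Wedge the hinged breaker test plate up to level

### The arm

A 6-joint arm with a two-finger parallel gripper is mounted at the origin on a cart in front of the work surface, level with it; the furniture and walls round the work are solid. World frame = base frame: x ahead of the robot, y to its left, z up, the work surface at z = 0. Lengths are in m, angles in rad, forces in N, time in s.
With the tool pointing down it reaches from about 0.35 to 0.975 m from the base axis. Payload 4.9 kg.
Tool frame: the origin (TCP) lies between the finger pads; the fingertips stand 22 mm ahead of it and the grasp point (between the pads) lies 3 mm ahead of it; z points along the fingers, y is the line along which they close (so a half turn about z gives the same grasp; the last joint's range is limited). The gripper opens to 85 mm and grips with 20 to 120 N. Pads are 22 mm wide; open, the fingers measure 114 mm over their backs; the gripper's body (76 mm by 85 mm) begins 54 mm behind the grasp point. The pads swing forward as they close: fully open they stand 13 mm farther back than shut.
Start: joints at [-1.453, 0.053, 1.613, -0, 1.476, -0.119], TCP at [0.147, -0.608, 0.253] pointing down, gripper open.
Joint ranges: [-3.01, 3.01], [-1.01, 2.22], [0.06, 2.58], [-1.02, 4.17], [0.09, 2.62], [-3.14, 3.14]. Speed limits (rad/s): [2.57, 2.57, 3.14, 3.14, 3.14, 3.14].

### API

Orientations are given as a unit quaternion [w, x, y, z].
In Python, from plant import state, grab_frame, get_calibration, job_done, recognise, regions_of gives the robot as it stands.
- The arm moves only by the tool apply_moves, never from a script. Its argument "targets" is a list of rows, each an object with "translation": the shift along the tool's x, y, z normalised to -1 to 1, where 1 is 100 mm, a list of three; "twist": the turn about the tool's z normalised to -1 to 1, where 1 is 0.1 rad; "hand": the opening, from 0 (shut) to 1 (fully open). A call has 1 to 8 rows; each row shifts and turns the commanded pose from where the row before left it, along the tool's axes as they then stand; what a row does not reach is not made up. A row lasts 1/10 s, in which the tool goes at most 50 mm and 8.59 degrees, less where a joint would pass 70% of its speed; a pose out of reach is approached as far as the arm can. A call with a number of a shift or a turn outside -1 to 1 is refused whole. A call with a gripper value outside its range is refused whole. The fingers move at their own pace and stop on an object; the grip force is fixed at half the most. Time passes only in rows, so rows that do not move let the fingers close. It gives the time, the measured TCP pose, the force, the opening and the grip force at its end, in the units of the state.
- state(): the state, without advancing time (a new reading comes with each control period).
- grab_frame(name): name is "scene" or "top" or "wrist"; returns the picture (480x640x3 uint8, red, green, blue); there is no depth.
- get_calibration(name): a dict with "camera_matrix" (3x3 intrinsics, pixels), "pose" (4x4, takes a point from camera to world coordinates). Camera axes: x right, y up, looking along -z (the intrinsics and any distortion apply to the point x, -y, -z); pixel columns grow to the right and rows downward; lengths in m; the calibration is good to about 2 mm. A picture is of the moment at which its call begins: read the wrist's pose just before it. get_calibration takes no time and is no camera call; for the wrist camera it gives the pose at the moment of the call.
- job_done(): hands the job in; it is judged then, once.
Trained networks look in the newest picture that a camera, given by its name, has taken for a name from the list of things; names that differ only in an ending like _2 or _b are one class to them, and where a whole thing is asked for, a point or a joint stands for the part that bears it (a point fixed in the world has none). Each returns a list of dicts, best first, with "score" (0 to 1); they miss things now and then, are a little off and sometimes report something else, mostly with a low value. They report only what shows in the picture. A call takes as long as a camera call. They do not tell look-alikes from the thing itself.
- recognise(camera, query): "point" ([x, y, z] in m, in world coordinates, good to about 4 mm: the middle of the surface that is visible of it).
- regions_of(camera, query): "pixels" (480x640 bool, what is visible of it).
The state is a dict: "time": time; "joint_pos": joint angles; "joint_vel": joint speeds; "joint_efforts": joint torques, N m; "tool_pos": TCP position; "tool_rot": TCP orientation; "contact_force": force on the tool from outside, world axes, zero at the start; "ft_torque": the same for the moment, N m; "gripper_width": opening from 0.0 (shut) to 1.0 (fully open); "grasp_force": force on a finger pad.
Only numpy, scipy, OpenCV 4.12 (cv2) and the standard library are available. Lean on these libraries where they do the work, as an engineer would, in place of code of your own. Each camera call takes 0.05 s, during which the arm holds its last target. There are 200 camera calls.

### The job

The hinged plate that carries the breaker sags at its front. Take the wooden wedge with the red heel, lay it flat on the bench in the gap between the blue runners with the thin end first, and push it in under the plate's foot until the plate is level against its two stops and the wedge is firmly snug, without overdriving it; then let go. Raise the plate with the wedge only, do not lift or press it with the gripper, and leave everything else where it is.

Things in the scene. Friction and masses are not known exactly. Their poses are not given: they have to be found in the camera images.
- stand: Blue open frame fixed to the bench. Origin on the bench (z = 0) straight under the plate's foot. Its x runs level from the open mouth to the hinge: the way the wedge is pushed in. Two runners, 12 mm high, lie along x from -35 to +150 mm, 40 mm apart (y -20 to +20). Dark posts, 56 mm high, at x = 20, y = +/-74 mm carry the two stops over the plate's side edges.
- gate (a point): Middle of the front end of the gap between the runners, on the bench, at stand x = -35 mm; axes as the stand. Flared lips reach 22 mm further towards -x. The wedge slides on the bench itself and has 4 mm of play on each side in the gap.
- plate (a joint): Angle of the aluminium plate about its hinge (stand x = 140 mm, height 39 mm): 0 is level, up against its two stops; negative is sagging. It starts at its lower end, -0.055 rad (front 8 mm low) and falls back unless held up. Foot and wedge friction hold the wedge in when it is let go.
- plate_edge (a point): Middle of the upper front edge of the plate (155 x 120 x 10 mm), at stand x = -15 mm; 44 mm above the bench when level. A breaker (64 mm high) stands on the plate at stand x = 60 to 100 mm; a small round level lies near the front edge.
- foot_root (a point): Where the foot (a steel screw 8 mm thick with a round end, pointing down) leaves the plate's underside, stand x = 0. With the plate level the foot's end is 13 to 18 mm above the bench: a setting that differs each time and is not measured, so the wedge's travel is found by feel. Level, the foot meets the slope 67 to 100 mm behind the nose.
- wedge: Loose wooden wedge, 160 mm long (x), 32 mm wide (y), 0.14 kg; origin at the centre of its flat underside. Nose at x = +80 mm, 3 mm thick; the top slopes evenly up to 24 mm at x = -60 mm. Pushing it in takes 4 to 9 N while the plate rises (a jolt to 12 N as it bites), then 2 N more per mm once the plate is on its stops; a last push of 15 to 25 N leaves it snug.
- heel (a point): Middle of the wedge's heel, 30 mm above its underside, 70 mm behind its centre; axes as the wedge. The heel is 20 mm (x) by 32 mm (y) all the way up, its upper part a red block, top 54 mm above the underside; grasp it across y. Its rear face, flush with the wedge's rear end at wedge x = -80 mm, is upright and good to push on.
- nose (a point): Middle of the lower edge of the wedge's thin end; axes as the wedge.
- pliers: Blue pliers lying flat, 61 x 152 x 13 mm, long in y; to be left alone.
- tape_roll: Black tape roll, 67 mm across, 19 mm high; to be left alone.
- spool: Solder spool standing on end, 54 mm across, 37 mm high; to be left alone.
- driver: Yellow screwdriver lying flat, 22 x 181 x 23 mm; to be left alone.
- tape_measure: Yellow tape measure, 31 x 70 x 62 mm; to be left alone.
- small_tin: Small tin with green lid, 64 mm across, 34 mm high; to be left alone.
- spray_can: Orange spray can with grey cap, 66 mm across, 202 mm high; to be left alone.
- fuse_box: Small clear flat box, 43 x 85 x 18 mm; to be left alone.
There are look-alikes about, which are no part of the job. Of the things that look like the wedge, take the one that is farthest to the robot's right at the start.

How it is judged:
By the outcome, as a careful person would: the job done as asked, in the order asked, and still so for the second after the job is handed in, with the robot touching nothing.
It also fails if it takes over 61 s, if anything falls off the work surface, if the arm or the gripper's body presses on something with over 40 N, if the wrist force passes 120 N, or if a joint passes its speed limit or range.

## Working session

There is one attempt and no reset: what is moved stays moved. The work goes in short steps, Python scripts to look and compute and a tool call to move; the robot and the scene stay as the last step left them, time stands still between calls to the robot, and variables do not carry over. Pictures are saved under pics/ and viewed, at most 10 in all, crops included, and the job is handed in when it is done.

Besides the shell and the picture viewer there is one more tool, called in YAML: its name, and indented under it one key for each argument. apply_moves: Moves the arm, as the interface text tells. Its arguments: {"type":"object","properties":{"targets":{"type":"array"}},"required":["targets"]}

```bash
mkdir -p pics; cat > h.py <<'E'
import numpy as np, cv2
from plant import *
def save(n,f):
    im=grab_frame(n); cv2.imwrite(f'pics/{f}.png',im[:,:,::-1]); return im
def proj(cal,P):
    T=np.linalg.inv(cal['pose']); p=T[:3,:3]@np.array(P)+T[:3,3]; q=cal['camera_matrix']@np.array([p[0],-p[1],-p[2]]); return q[:2]/q[2]
def ray(cal,u,v,z):
    d=np.linalg.inv(cal['camera_matrix'])@[u,v,1]; d=cal['pose'][:3,:3]@[d[0],-d[1],-d[2]]; o=cal['pose'][:3,3]
    return o+d*(z-o[2])/d[2]
E
python3 - <<'E'
from h import *
s=state(); print(s)
for c in ['top','scene']:
    save(c,c+'1')
    for q in ['wedge','heel','nose','stand','gate','plate_edge','foot_root']:
        try: print(c,q,[(np.round(r['point'],3).tolist(),round(r['score'],2)) for r in recognise(c,q)])
        except Exception as e: print(c,q,e)
E
```

```text
{'time': 0.0, 'joint_pos': array([-1.45302147e+00,  5.33762560e-02,  1.61432953e+00, -2.91243487e-05,
        1.47603009e+00, -1.19004565e-01]), 'joint_vel': array([ 0.00030913,  0.0004945 , -0.00060792, -0.00106597,  0.00160684,
       -0.00010214]), 'joint_efforts': array([-9.22086401e-04, -3.93678117e+01, -3.70177960e+01, -1.74613215e-04,
        7.01381417e-03,  2.50933780e-06]), 'tool_pos': array([ 0.14652741, -0.60696287,  0.25202974]), 'tool_rot': array([-1.07162074e-03,  9.92999385e-01,  1.18114660e-01, -1.38364619e-05]), 'contact_force': array([-0.07802075,  0.02151116, -0.92315642]), 'ft_torque': array([ 0.01335518, -0.05534608,  0.0106483 ]), 'grasp_force': 0.0, 'gripper_width': 0.9996001073370022}
top wedge [([0.541, 0.619, 0.015], 0.86), ([0.528, 0.252, 0.013], 0.82)]
top heel [([0.52, 0.252, 0.019], 0.95), ([0.541, 0.625, 0.014], 0.73)]
top nose [([0.54, 0.622, 0.017], 0.85), ([0.521, 0.253, 0.013], 0.64), ([0.705, -0.071, 0.04], 0.32)]
top stand [([0.704, -0.068, 0.042], 0.62)]
top gate [([0.699, -0.076, 0.041], 0.69)]
top plate_edge [([0.711, -0.071, 0.039], 0.96), ([0.504, -0.262, 0.01], 0.68)]
top foot_root [([0.712, -0.076, 0.041], 0.84)]
scene wedge [([0.526, 0.251, 0.009], 0.66), ([0.503, 0.576, 0.02], 0.46)]
scene heel [([0.531, 0.249, 0.012], 0.58), ([0.498, 0.579, 0.014], 0.47)]
scene nose [([0.5, 0.577, 0.014], 0.5), ([0.529, 0.249, 0.008], 0.43)]
scene stand [([0.626, -0.052, 0.008], 0.53)]
scene gate [([0.628, -0.052, 0.014], 0.74)]
scene plate_edge [([0.633, -0.053, 0.029], 0.59)]
scene foot_root [([0.446, 0.458, 0.026], 0.69)]
```

View pics/top1.png

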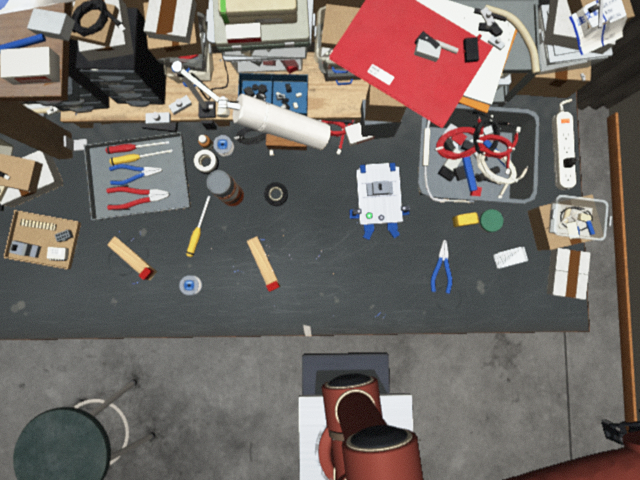

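View pics/scene1.png

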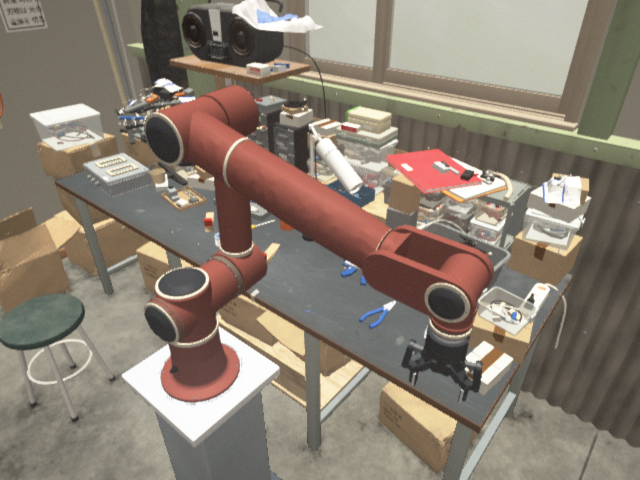

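The top view shows two wedges. The rightmost has its red heel at (272,288) and nose at about (253,239), and the other is at (130,258). The stand is at (382,200) with its mouth facing the robot. Next I'll estimate both poses.

```bash
python3 - <<'E'
from h import *
c=get_calibration('top'); print(c['pose'].round(3).tolist())
im=grab_frame('top')
for r in regions_of('top','wedge'):
    m=r['pixels'].astype(np.uint8); print('wedge',r['score'],m.sum(),cv2.minAreaRect(np.argwhere(m)[:,::-1].astype(np.float32)))
hsv=cv2.cvtColor(im,cv2.COLOR_RGB2HSV)
red=((hsv[...,0]<8)|(hsv[...,0]>172))&(hsv[...,1]>150)&(hsv[...,2]>70)
ys,xs=np.nonzero(red[270:300,255:290]); u,v=xs.mean()+255,ys.mean()+270
print('red',u,v,len(xs),ray(c,u,v,.054))
print('nose?',ray(c,251,239,.003),ray(c,258,237,.003))
for r in regions_of('top','stand')[:1]:
    m=r['pixels'].astype(np.uint8); print('stand',m.sum(),cv2.minAreaRect(np.argwhere(m)[:,::-1].astype(np.float32)))
blue=(abs(hsv[...,0].astype(int)-112)<12)&(hsv[...,1]>130)&(hsv[...,2]>60)
n,l,st,ce=cv2.connectedComponentsWithStats(blue[150:245,340:420].astype(np.uint8))
for i in range(1,n):
    if st[i,4]>8: print(st[i],ce[i]+[340,150],ray(c,*(ce[i]+[340,150]),.03))
for p in [(355,214),(406,212)]: print('post',ray(c,*p,.056))
w=im[150:245,330:430]; cv2.imwrite('pics/standcrop.png',cv2.resize(w[:,:,::-1],None,fx=6,fy=6,interpolation=cv2.INTER_CUBIC))
E
```

```text
[[-0.013, 0.997, -0.077, 0.481], [-1.0, -0.013, 0.005, 0.086], [0.004, 0.077, 0.997, 1.432], [0.0, 0.0, 0.0, 1.0]]
wedge 0.8 715 ((131.8048095703125, 257.7015380859375), (54.608699798583984, 15.015707015991211), 44.090614318847656)
wedge 0.7 685 ((262.54931640625, 263.6770324707031), (56.54582214355469, 13.47192096710205), 64.98310089111328)
red 272.38961038961037 285.7142857142857 77 [0.4595351  0.22676049 0.054     ]
nose? [0.59320088 0.29268419 0.003     ] [0.59870328 0.27257241 0.003     ]
stand 2921 ((379.09503173828125, 200.37619018554688), (74.38052368164062, 59.39250946044922), 87.70938873291016)
[50 13  5  8 36] [392.11111111 166.19444444] [ 0.7942299  -0.11403293  0.03      ]
[20 15  5  8 32] [362.25   167.9375] [ 0.79024647 -0.02869599  0.03      ]
[ 9 59 10 10 51] [353.05882353 214.60784314] [ 6.56578330e-01 -1.10725949e-04  3.00000000e-02]
[63 61  6  4 21] [405.57142857 212.71428571] [ 0.66006883 -0.14902202  0.03      ]
[ 47  73  13  15 131] [392.92366412 229.09160305] [ 0.6139303  -0.11205701  0.03      ]
[ 23  74  11  16 123] [368.06504065 230.96747967] [ 0.60951946 -0.04168219  0.03      ]
post [ 0.65494471 -0.00393481  0.056     ]
post [ 0.6587241  -0.14590321  0.056     ]
```

View pics/standcrop.png

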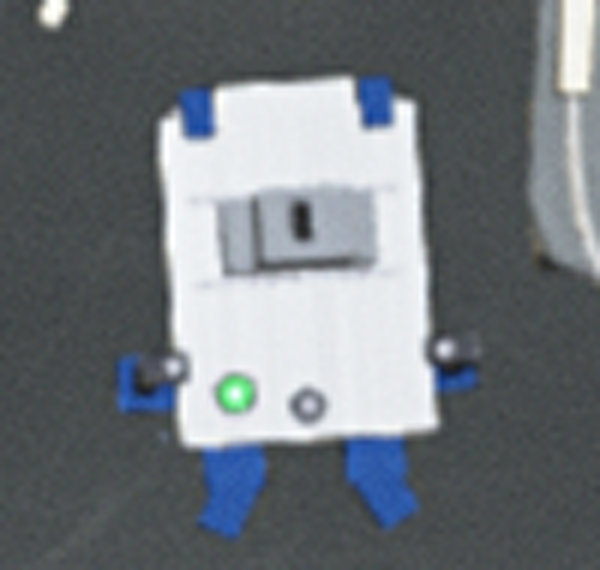

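The crop shows the stand's mouth facing the robot with a small yaw. The lips reach the image bottom at the crop's (220,530) and (400,520). I'll hover over the stand's front and look with the wrist camera.

apply_moves:
  targets:
    - {"translation": [0,0,0],"twist": 1,"hand": 1}
    - {"translation": [0.28,-0.38,-0.08],"twist": 1,"hand": 1}
    - {"translation": [0.28,-0.38,-0.08],"twist": 0,"hand": 1}
    - {"translation": [0.28,-0.38,-0.08],"twist": 0,"hand": 1}
    - {"translation": [0.28,-0.38,-0.08],"twist": 0,"hand": 1}
    - {"translation": [0.28,-0.38,-0.08],"twist": 0,"hand": 1}
    - {"translation": [0.28,-0.38,-0.08],"twist": 0,"hand": 1}
    - {"translation": [0.28,-0.38,0],"twist": 0,"hand": 1}

```text
time: 1.75
tool_pos: [0.3297, -0.3308, 0.3031]
tool_rot: [0.001, 1.0, 0.018, 0.001]
contact_force: [0.8, -0.5, 0.5]
gripper_width: 1.002
grasp_force: 0.0
```

apply_moves:
  targets:
    - {"translation": [0.28,-0.38,0],"twist": 0,"hand": 1}
    - {"translation": [0.28,-0.38,0],"twist": 0,"hand": 1}
    - {"translation": [0.28,-0.38,0],"twist": 0,"hand": 1}
    - {"translation": [0.28,-0.38,0],"twist": 0,"hand": 1}
    - {"translation": [0.28,-0.38,0],"twist": 0,"hand": 1}
    - {"translation": [0,-0.38,0],"twist": 0,"hand": 1}
    - {"translation": [0,0,0],"twist": 0,"hand": 1}

```text
time: 2.45
tool_pos: [0.4605, -0.0955, 0.3014]
tool_rot: [-0.001, 1.0, 0.021, 0.0]
contact_force: [0.7, -0.1, -0.2]
gripper_width: 0.999
grasp_force: 0.0
```

```bash
python3 - <<'E'
from h import *
s=state(); print(s['time'],s['tool_pos'],s['tool_rot'],s['contact_force'])
c=get_calibration('wrist'); print(c['pose'].round(4).tolist(),c['camera_matrix'].tolist(),c.keys())
save('wrist','w1'); np.savez('w1.npz',**c)
print([(q,[(r['point'].round(4).tolist() if hasattr(r['point'],'round') else r['point'],r['score']) for r in recognise('wrist',q)][:2]) for q in ['gate','plate_edge','foot_root']])
E
```

```text
2.45 [ 0.46050684 -0.09550878  0.30139149] [-5.89268317e-04  9.99771328e-01  2.13760988e-02  8.78479719e-05] [ 0.69427717 -0.13846881 -0.23990136]
[[0.0436, 0.9507, 0.307, 0.5398], [-0.999, 0.042, 0.0118, -0.0921], [-0.0017, -0.3073, 0.9516, 0.4211], [0.0, 0.0, 0.0, 1.0]] [[349.49181352711184, 0.0, 321.1618163621101], [0.0, 349.49181352711184, 239.20522004653094], [0.0, 0.0, 1.0]] dict_keys(['camera_matrix', 'pose'])
[('gate', [([0.6354, -0.0803, 0.0353], 0.68), ([0.4925, 0.2348, 0.0182], 0.47)]), ('plate_edge', [([0.6425, -0.0833, 0.0413], 0.88)]), ('foot_root', [([0.6432, -0.0809, 0.0371], 0.85)])]
```

View pics/w1.png

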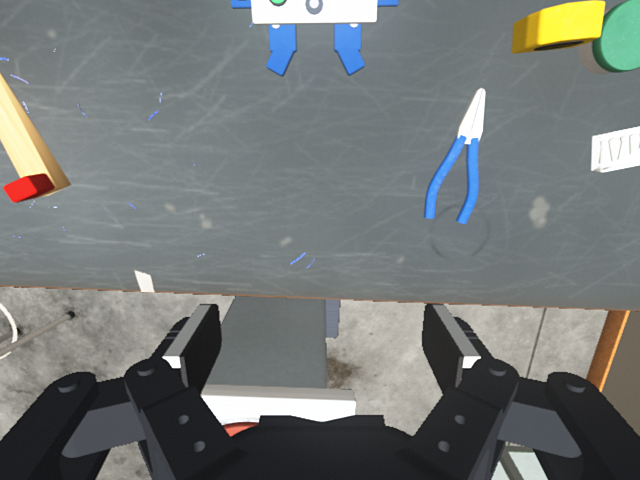

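The wrist view shows the runners and lips at (282,48) and (348,48), the plate edge at row 22, and the heel at (28,188). I'll move forward for a better look at the stand.

apply_moves:
  targets:
    - {"translation": [0.4,0,0.3],"twist": 0,"hand": 1}
    - {"translation": [0.4,0,0.3],"twist": 0,"hand": 1}
    - {"translation": [0.3,0,0],"twist": 0,"hand": 1}
    - {"translation": [0,0,0],"twist": 0,"hand": 1}
    - {"translation": [0,0,0],"twist": 0,"hand": 1}

```text
time: 3.15
tool_pos: [0.57, -0.0963, 0.241]
tool_rot: [-0.0, 1.0, 0.018, -0.001]
contact_force: [-0.8, -0.5, 0.5]
gripper_width: 1.001
grasp_force: 0.0
```

```bash
python3 - <<'E'
from h import *
s=state(); print(s['time'],s['tool_pos'],s['tool_rot'])
c=get_calibration('wrist'); save('wrist','w2'); np.savez('w2.npz',**c)
E
```

```text
3.15 [ 0.5699889  -0.09634685  0.24103396] [-1.92027184e-05  9.99845889e-01  1.75466250e-02 -5.59602553e-04]
```

View pics/w2.png

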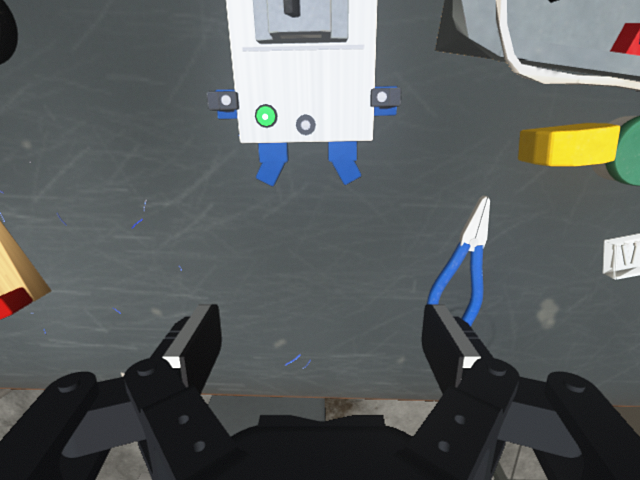

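```bash
python3 - <<'E'
from h import *
from scipy.optimize import least_squares
c=dict(np.load('w2.npz')); im=cv2.imread('pics/w2.png')
b,g,r=[im[...,i].astype(int) for i in range(3)]
blue=(b-r>60); white=(r>170)&(b>170)&(g>170)
for v in range(144,186,4):
    xs=np.nonzero(blue[v,240:380])[0]+240; 
    runs=np.split(xs,np.nonzero(np.diff(xs)>3)[0]+1); print(v,[(q[0],q[-1]) for q in runs if len(q)])
W=[]
for v in (120,125,130,135):
    xs=np.nonzero(white[v,220:390])[0]+220; print('w',v,xs[0],xs[-1]); W.append((v,xs[0]-.5,xs[-1]+.5))
B=[(u,np.nonzero(white[100:160,u])[0][-1]+100.5) for u in (245,255,290,320,360,368)]; print(B)
# runner inner edges (z=12mm) and plate
L=[];R=[]
for v in range(146,160,2):
    xs=np.nonzero(blue[v,240:380])[0]+240; runs=np.split(xs,np.nonzero(np.diff(xs)>3)[0]+1); runs=[q for q in runs if len(q)>5]
    L.append((runs[0][-1]+.5,v));R.append((runs[-1][0]-.5,v))
def loc(P,x0,y0,a):
    d=np.array(P[:2])-[x0,y0]; return d@[np.cos(a),np.sin(a)],d@[-np.sin(a),np.cos(a)]
def res(p):
    e=[]
    for q in L: e.append(loc(ray(c,*q,.012),*p)[1]-.02)
    for q in R: e.append(loc(ray(c,*q,.012),*p)[1]+.02)
    for v,l,rr in W:
        e.append(loc(ray(c,l,v,.036),*p)[1]-.06); e.append(loc(ray(c,rr,v,.036),*p)[1]+.06)
    for q in B: e.append(loc(ray(c,*q,.0355),*p)[0]+.015)
    return np.array(e)*1000
o=least_squares(res,[.65,-.08,.03]); print(o.x,o.fun.round(1))
for u,v in [(226,100),(381,97)]: print('stop',loc(ray(c,u,v,.06),*o.x))
E
```

```text
144 [(np.int64(258), np.int64(286)), (np.int64(328), np.int64(356))]
148 [(np.int64(258), np.int64(286)), (np.int64(328), np.int64(356))]
152 [(np.int64(259), np.int64(286)), (np.int64(328), np.int64(356))]
156 [(np.int64(259), np.int64(287)), (np.int64(328), np.int64(356))]
160 [(np.int64(259), np.int64(287)), (np.int64(329), np.int64(355))]
164 [(np.int64(261), np.int64(283)), (np.int64(333), np.int64(355))]
168 [(np.int64(259), np.int64(281)), (np.int64(335), np.int64(357))]
172 [(np.int64(258), np.int64(279)), (np.int64(337), np.int64(359))]
176 [(np.int64(256), np.int64(277)), (np.int64(340), np.int64(360))]
180 [(np.int64(260), np.int64(275)), (np.int64(342), np.int64(353))]
184 [(np.int64(268), np.int64(273)), (np.int64(344), np.int64(346))]
w 120 238 373
w 125 238 372
w 130 239 372
w 135 239 372
[(245, np.float64(142.5)), (255, np.float64(142.5)), (290, np.float64(141.5)), (320, np.float64(141.5)), (360, np.float64(140.5)), (368, np.float64(140.5))]
[ 0.65054956 -0.07910682  0.05180726] [-0.2 -0.1 -0.1  0.   0.1 -0.8 -0.7  0.2  0.2  0.2  0.3  0.3  0.3  0.3
 -0.5 -0.1 -0.1  0.7 -0.7  0.6 -0.3  0.4  0.  -0.1  0.2 -0.2  0.1 -0. ]
stop (np.float64(0.01903818253823861), np.float64(0.061886627038335223))
stop (np.float64(0.019295028536550525), np.float64(-0.062151159844749025))
```

apply_moves:
  targets:
    - {"translation": [-0.2,-0.44,0],"twist": 0,"hand": 1}
    - {"translation": [-0.2,-0.44,0],"twist": 0,"hand": 1}
    - {"translation": [-0.2,-0.44,0],"twist": 0,"hand": 1}
    - {"translation": [-0.2,-0.44,0],"twist": 0,"hand": 1}
    - {"translation": [-0.2,-0.44,0],"twist": 0,"hand": 1}
    - {"translation": [-0.2,-0.44,0],"twist": 0,"hand": 1}
    - {"translation": [-0.2,-0.44,0],"twist": -1,"hand": 1}
    - {"translation": [0,0,0],"twist": -1,"hand": 1}

```text
time: 4.0
tool_pos: [0.4161, 0.2108, 0.2425]
tool_rot: [-0.001, 0.992, 0.123, 0.001]
contact_force: [0.5, -1.3, -0.4]
gripper_width: 1.006
grasp_force: 0.0
```

apply_moves:
  targets:
    - {"translation": [0,0,0],"twist": -1,"hand": 1}
    - {"translation": [0,0,0],"twist": -0.85,"hand": 1}
    - {"translation": [0,0,0],"twist": 0,"hand": 1}
    - {"translation": [0,0,0],"twist": 0,"hand": 1}

```text
time: 4.4
tool_pos: [0.4188, 0.2071, 0.242]
tool_rot: [-0.0, 0.978, 0.208, 0.001]
contact_force: [0.3, 0.2, 1.0]
gripper_width: 1.0
grasp_force: 0.0
```

```bash
python3 - <<'E'
from h import *
s=state(); print(s['time'],s['tool_pos'],s['tool_rot'])
c=get_calibration('wrist'); save('wrist','w3'); np.savez('w3.npz',**c)
E
```

```text
4.4 [0.41876835 0.20705159 0.24200444] [-3.26822338e-05  9.78126246e-01  2.08010615e-01  7.93521918e-04]
```

View pics/w3.png

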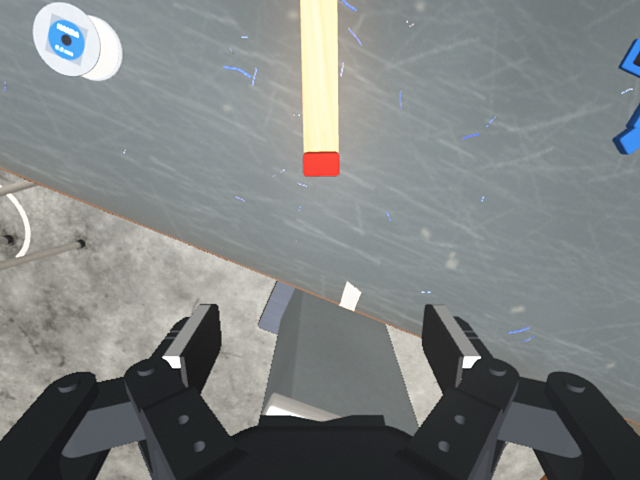

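The heel's red top is centred at about (321,164), with the body running straight up the image. The wedge is upright on its base.

```bash
python3 - <<'E'
from h import *
c=dict(np.load('w3.npz')); im=cv2.imread('pics/w3.png').astype(int); b,g,r=im[...,0],im[...,1],im[...,2]
red=(r-g>90)&(b<110); red[:130]=0; red[200:]=0; red[:,:290]=0; red[:,350:]=0
(cx,cy),sz,an=cv2.minAreaRect(np.argwhere(red)[:,::-1].astype(np.float32)); print(cx,cy,sz,an)
box=cv2.boxPoints(((cx,cy),sz,an)); P=np.array([ray(c,*q,.054) for q in box]); print(P.round(4).tolist())
h=ray(c,cx,cy,.054)
print('heel',h,[round(np.linalg.norm(P[i]-P[i-1])*1000,1) for i in range(4)])
wood=(r>150)&(r-b>40)&(g>120)
E=[]
for v in (20,60,100,140):
    xs=np.nonzero(wood[v,280:360])[0]+280; t=(v-5)/140
    E.append((v,xs[0],xs[-1]))
print(E)
# side edges near heel top: z of slope ~24mm at v=140 downwards; fit mid line
M=[]
for v,a,d in E:
    z=.023; p=ray(c,(a+d)/2,v,z)
    for _ in range(5):
        L=np.linalg.norm((p-h)[:2])-.01; z=.024-.15*max(L,0); p=ray(c,(a+d)/2,v,z)
    M.append(p)
M=np.array(M); print(M.round(4).tolist()); d=M[0]-M[-1]; print('yaw',np.arctan2(d[1],d[0]))
q=state()['tool_rot']; yaw=2*np.arctan2(q[2],q[1]); print('toolyaw',yaw)
d=(h-state()['tool_pos']); print('heel-tcp in tool', d[0]*np.cos(yaw)+d[1]*np.sin(yaw), d[0]*np.sin(yaw)-d[1]*np.cos(yaw))
E
```

```text
321.0 163.5 (23.0, 36.0) 90.0
[[0.4661, 0.2452, 0.054], [0.4786, 0.2171, 0.054], [0.4609, 0.2088, 0.054], [0.4481, 0.2375, 0.054]]
heel [0.46352116 0.22719186 0.054     ] [np.float64(19.5), np.float64(30.8), np.float64(19.5), np.float64(31.4)]
[(20, np.int64(300), np.int64(337)), (60, np.int64(301), np.int64(337)), (100, np.int64(302), np.int64(337)), (140, np.int64(303), np.int64(338))]
[[0.5725, 0.2783, 0.0074], [0.5427, 0.2646, 0.0124], [0.5119, 0.2503, 0.0175], [0.4802, 0.2352, 0.0227]]
yaw 0.43702834107363303
toolyaw 0.4193964849198158
heel-tcp in tool 0.04899053215605505 -0.00016643708026869639
```

apply_moves:
  targets:
    - {"translation": [0.25,0,0.3],"twist": -0.18,"hand": 1}
    - {"translation": [0.24,0,0.4],"twist": 0,"hand": 1}
    - {"translation": [0,0,0.45],"twist": 0,"hand": 1}
    - {"translation": [0,0,0.35],"twist": 0,"hand": 1}
    - {"translation": [0,0,0.3],"twist": 0,"hand": 1}
    - {"translation": [0,0,0.2],"twist": 0,"hand": 1}
    - {"translation": [0,0,0],"twist": 0,"hand": 1}

```text
time: 5.15
tool_pos: [0.4608, 0.2268, 0.0379]
tool_rot: [0.0, 0.976, 0.217, -0.004]
contact_force: [0.5, -0.3, -0.2]
gripper_width: 0.999
grasp_force: 0.0
```

apply_moves:
  targets:
    - {"translation": [0,0,0],"twist": 0,"hand": 0}
    - {"translation": [0,0,0],"twist": 0,"hand": 0}
    - {"translation": [0,0,0],"twist": 0,"hand": 0}
    - {"translation": [0,0,0],"twist": 0,"hand": 0}
    - {"translation": [0,0,0],"twist": 0,"hand": 0}
    - {"translation": [0,0,0],"twist": 0,"hand": 0}

```text
time: 5.75
tool_pos: [0.4647, 0.2285, 0.0431]
tool_rot: [-0.0, 0.976, 0.218, 0.001]
contact_force: [-1.2, 0.1, 6.6]
gripper_width: 0.368
grasp_force: 60.2
```

apply_moves:
  targets:
    - {"translation": [0,0,-0.25],"twist": 0,"hand": 0}
    - {"translation": [0,0,-0.25],"twist": 0,"hand": 0}
    - {"translation": [0,0,0],"twist": 0.96,"hand": 0}
    - {"translation": [0,0,0],"twist": 0.97,"hand": 0}
    - {"translation": [0,0,0],"twist": 0.96,"hand": 0}
    - {"translation": [0,0,0],"twist": 0.97,"hand": 0}
    - {"translation": [0,0,0],"twist": 0,"hand": 0}

```text
time: 6.45
tool_pos: [0.4629, 0.228, 0.091]
tool_rot: [0.0, 1.0, 0.027, -0.0]
contact_force: [0.5, -0.1, -1.6]
gripper_width: 0.364
grasp_force: 59.6
```

apply_moves:
  targets:
    - {"translation": [-0.08,0.3,0],"twist": 0,"hand": 0}
    - {"translation": [-0.08,0.45,0],"twist": 0,"hand": 0}
    - {"translation": [-0.08,0.48,0],"twist": 0,"hand": 0}
    - {"translation": [-0.08,0.48,0],"twist": 0,"hand": 0}
    - {"translation": [-0.08,0.48,0],"twist": 0,"hand": 0}
    - {"translation": [-0.08,0.45,0],"twist": 0,"hand": 0}
    - {"translation": [-0.08,0.3,0],"twist": 0,"hand": 0}
    - {"translation": [0,0.22,0],"twist": 0,"hand": 0}

```text
time: 7.25
tool_pos: [0.4234, -0.0923, 0.0911]
tool_rot: [0.0, 1.0, 0.027, -0.0]
contact_force: [0.4, 0.2, -2.2]
gripper_width: 0.363
grasp_force: 60.1
```

apply_moves:
  targets:
    - {"translation": [0,0,0],"twist": 0,"hand": 0}
    - {"translation": [0,0,0],"twist": 0,"hand": 0}

```text
time: 7.45
tool_pos: [0.4242, -0.0904, 0.0911]
tool_rot: [-0.0, 1.0, 0.027, -0.0]
contact_force: [0.4, 0.3, -2.3]
gripper_width: 0.363
grasp_force: 60.2
```

```bash
python3 - <<'E'
from h import *
s=state(); q=s['tool_rot']; print(s['time'],s['tool_pos'],q,'yaw',2*np.arctan2(q[2],q[1]),s['contact_force'])
c=get_calibration('wrist'); save('wrist','w4'); np.savez('w4.npz',**c)
E
```

```text
7.45 [ 0.42424362 -0.09042707  0.09114175] [-3.33281203e-04  9.99637245e-01  2.69301122e-02 -1.91995218e-04] yaw 0.053866740726341955 [ 0.36747089  0.32849468 -2.25006509]
```

View pics/w4.png

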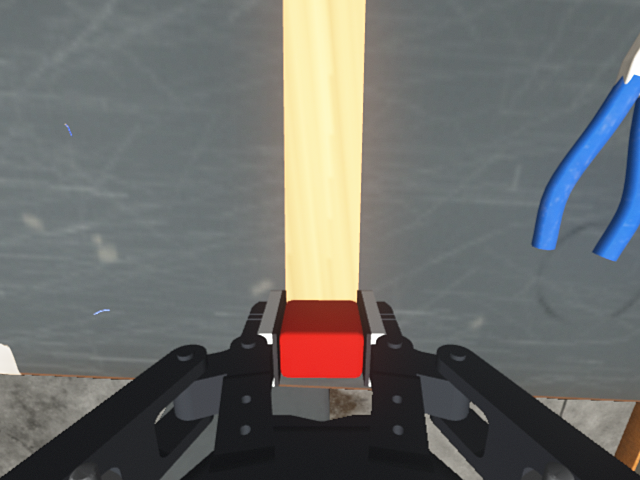

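The heel is held squarely, and the body runs up the image between columns 284 and 365. I'll measure its offset and yaw relative to the stand axis.

```bash
python3 - <<'E'
from h import *
c=dict(np.load('w4.npz')); im=cv2.imread('pics/w4.png').astype(int); b,g,r=im[...,0],im[...,1],im[...,2]
wood=(r>150)&(r-b>40)&(g>120); S=np.array([.65055,-.07911]); a=.0518; ex=np.array([np.cos(a),np.sin(a)]); ey=np.array([-ex[1],ex[0]])
for v in (5,60,120,180,240,285):
    xs=np.nonzero(wood[v,260:390])[0]+260; z=.06; out=[]
    for u in (xs[0]-.5,xs[-1]+.5):
        z=.06
        for _ in range(6):
            p=ray(c,u,v,z); L=p[0]-.4342; z=.048+.024-.15*max(L,0)
        d=p[:2]-S; out.append(((d@ex*1000).round(1),(d@ey*1000).round(2)))
    print(v,xs[0],xs[-1],out,'mid',(out[0][1]+out[1][1])/2)
red=(r-g>90)&(b<110); red[:280]=0; red[400:]=0
ys,xs=np.nonzero(red); m=(ys>305)
for v in (310,340,365):
    xx=np.nonzero(red[v])[0]; p=ray(c,xx.mean(),v,.102); d=p[:2]-S; print(v,xx[0],xx[-1],d@ex,d@ey)
d=state()['tool_pos'][:2]-S; print('tcp',d@ex,d@ey)
E
```

```text
5 283 365 [(np.float64(-102.9), np.float64(15.85)), (np.float64(-102.7), np.float64(-16.12))] mid -0.13500000000000068
60 283 364 [(np.float64(-122.4), np.float64(16.15)), (np.float64(-122.3), np.float64(-16.2))] mid -0.025000000000000355
120 283 362 [(np.float64(-144.9), np.float64(16.49)), (np.float64(-144.8), np.float64(-15.92))] mid 0.28499999999999925
180 284 361 [(np.float64(-168.6), np.float64(16.43)), (np.float64(-168.5), np.float64(-16.04))] mid 0.19500000000000028
240 285 359 [(np.float64(-193.6), np.float64(16.38)), (np.float64(-193.6), np.float64(-15.73))] mid 0.3249999999999993
285 285 358 [(np.float64(-213.3), np.float64(16.66)), (np.float64(-213.3), np.float64(-15.72))] mid 0.46999999999999975<stdin>:15: RuntimeWarning: Mean of empty slice.
  ret = ret.dtype.type(ret / rcount)
Traceback (most recent call last):
IndexError: index 0 is out of bounds for axis 0 with size 0
```

Alignment is within 0.5 mm. I'll lower the wedge to the bench.

apply_moves:
  targets:
    - {"translation": [0,0,0.2],"twist": 0,"hand": 0}
    - {"translation": [0,0,0.15],"twist": 0.02,"hand": 0}
    - {"translation": [0,0,0.1],"twist": 0,"hand": 0}
    - {"translation": [0,0,0.02],"twist": 0,"hand": 0}
    - {"translation": [0,0,0],"twist": 0,"hand": 0}
    - {"translation": [0,0,0],"twist": 0,"hand": 0}

```text
time: 8.1
tool_pos: [0.425, -0.0904, 0.045]
tool_rot: [0.0, 1.0, 0.026, 0.001]
contact_force: [0.4, -0.9, -2.0]
gripper_width: 0.362
grasp_force: 60.2
```

apply_moves:
  targets:
    - {"translation": [0,0,0.01],"twist": 0,"hand": 0}
    - {"translation": [0,0,0.01],"twist": 0,"hand": 0}
    - {"translation": [0,0,0],"twist": 0,"hand": 0}

```text
time: 8.4
tool_pos: [0.425, -0.0907, 0.0431]
tool_rot: [0.0, 1.0, 0.026, 0.001]
contact_force: [-0.9, 0.7, 3.4]
gripper_width: 0.367
grasp_force: 60.4
```

apply_moves:
  targets:
    - {"translation": [0.1,0,0],"twist": 0,"hand": 0}
    - {"translation": [0.15,0,0],"twist": 0,"hand": 0}
    - {"translation": [0.15,0,0],"twist": 0,"hand": 0}
    - {"translation": [0.1,0,0],"twist": 0,"hand": 0}
    - {"translation": [0,0,0],"twist": 0,"hand": 0}

```text
time: 8.9
tool_pos: [0.4763, -0.0882, 0.0431]
tool_rot: [0.0, 1.0, 0.026, 0.001]
contact_force: [2.0, 0.7, 2.0]
gripper_width: 0.366
grasp_force: 60.6
```

apply_moves:
  targets:
    - {"translation": [0.1,0,0],"twist": 0,"hand": 0}
    - {"translation": [0.1,0,0],"twist": 0,"hand": 0}
    - {"translation": [0.1,0,0],"twist": 0,"hand": 0}
    - {"translation": [0,0,0],"twist": 0,"hand": 0}

```text
time: 9.3
tool_pos: [0.5057, -0.0866, 0.0431]
tool_rot: [0.0, 1.0, 0.026, 0.001]
contact_force: [2.2, -0.5, 3.3]
gripper_width: 0.366
grasp_force: 60.7
```

```bash
cat > m.py <<'E'
from h import *
s=state(); S=np.array([.65055,-.07911]); a=.0518; ex=np.array([np.cos(a),np.sin(a)]); ey=np.array([-ex[1],ex[0]])
d=s['tool_pos'][:2]-S; f=s['contact_force'][:2]
print(s['time'],'x',d@ex*1000,'y',d@ey*1000,'nose',d@ex*1000+150,'F',f@ex,f@ey,s['contact_force'][2],s['ft_torque'])
E
python3 m.py
```

```text
9.3 x -145.04946999835553 y -0.0071166430817209865 nose 4.950530001644466 F 2.148696422601956 -0.5720503371534861 3.323719412670116 [-0.03196363 -0.51502466  0.00524551]
```

apply_moves:
  targets:
    - {"translation": [0.04,0,0],"twist": 0,"hand": 0}
    - {"translation": [0.04,0,0],"twist": 0,"hand": 0}
    - {"translation": [0.04,0,0],"twist": 0,"hand": 0}
    - {"translation": [0.04,0,0],"twist": 0,"hand": 0}
    - {"translation": [0.04,0,0],"twist": 0,"hand": 0}

```text
time: 9.8
tool_pos: [0.5236, -0.0855, 0.043]
tool_rot: [0.0, 1.0, 0.026, -0.001]
contact_force: [-5.7, 0.6, 8.7]
gripper_width: 0.369
grasp_force: 61.6
```

apply_moves:
  targets:
    - {"translation": [0.04,0,0],"twist": 0,"hand": 0}
    - {"translation": [0.04,0,0],"twist": 0,"hand": 0}
    - {"translation": [0.04,0,0],"twist": 0,"hand": 0}
    - {"translation": [0.04,0,0],"twist": 0,"hand": 0}

```text
time: 10.2
tool_pos: [0.5374, -0.0848, 0.043]
tool_rot: [0.0, 1.0, 0.026, -0.004]
contact_force: [-17.1, -2.5, 18.4]
gripper_width: 0.366
grasp_force: 62.4
```

apply_moves:
  targets:
    - {"translation": [0.04,0,0],"twist": 0,"hand": 0}
    - {"translation": [0.04,0,0],"twist": 0,"hand": 0}
    - {"translation": [0.04,0,0],"twist": 0,"hand": 0}

```text
time: 10.5
tool_pos: [0.5489, -0.0842, 0.043]
tool_rot: [0.0, 1.0, 0.026, -0.005]
contact_force: [-17.0, -1.1, 17.9]
gripper_width: 0.364
grasp_force: 62.5
```

```bash
python3 m.py
```

```text
10.5 x -101.75154683291484 y 0.2051670041636951 nose 48.24845316708516 F -17.037292747063457 -0.17898195962836919 17.937212199682765 [-0.15139315  2.13548537  0.00990261]
```

The grip is adding vertical load, with 18 N on z, and that spoils the feel. I'll let go with the wedge already bitten and push on its rear face with the fingers closed.

apply_moves:
  targets:
    - {"translation": [0,0,0],"twist": 0,"hand": 0.7}
    - {"translation": [0,0,0],"twist": 0,"hand": 0.7}
    - {"translation": [0,0,-0.3],"twist": 0,"hand": 0.7}
    - {"translation": [0,0,-0.3],"twist": 0,"hand": 0.7}
    - {"translation": [-0.3,0,0],"twist": 0,"hand": 0}
    - {"translation": [-0.2,0,0],"twist": 0,"hand": 0}
    - {"translation": [0,0,0],"twist": 0,"hand": 0}
    - {"translation": [0,0,0],"twist": 0,"hand": 0}

```text
time: 11.3
tool_pos: [0.5022, -0.0863, 0.1019]
tool_rot: [-0.0, 1.0, 0.026, 0.0]
contact_force: [0.1, -0.2, -0.5]
gripper_width: 0.018
grasp_force: 0.0
```

apply_moves:
  targets:
    - {"translation": [0,0,0],"twist": 0,"hand": 0}
    - {"translation": [0,0,0],"twist": 0,"hand": 0}
    - {"translation": [0,0,0],"twist": 0,"hand": 0}

```text
time: 11.6
tool_pos: [0.5029, -0.0864, 0.1022]
tool_rot: [-0.0, 1.0, 0.026, -0.0]
contact_force: [0.8, -0.0, -0.0]
gripper_width: 0.006
grasp_force: 0.0
```

```bash
python3 - <<'E'
from h import *
c=get_calibration('wrist'); save('wrist','w5'); np.savez('w5.npz',**c)
E
python3 m.py
```

```text
11.65 x -147.93387719010332 y 0.37049077089339383 nose 2.066122809896683 F -0.2985886927461038 -0.32478835312313137 -0.1293969715990394 [ 0.01111734 -0.01805183  0.02492632]
```

View pics/w5.png

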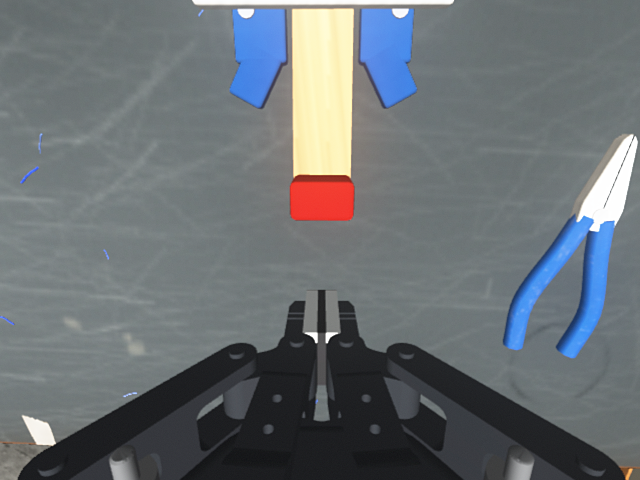

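The wedge sits centred between the runners, with its heel at (322,198). The closed fingers are behind it. I'll lower them and push on the rear face.

apply_moves:
  targets:
    - {"translation": [0,0,0.3],"twist": 0,"hand": 0}
    - {"translation": [0,0,0.25],"twist": 0,"hand": 0}
    - {"translation": [0,0,0.1],"twist": 0,"hand": 0}
    - {"translation": [0.1,0,0],"twist": 0,"hand": 0}
    - {"translation": [0.07,0,0],"twist": 0,"hand": 0}
    - {"translation": [0,0,0],"twist": 0,"hand": 0}

```text
time: 12.25
tool_pos: [0.5221, -0.0861, 0.0394]
tool_rot: [0.001, 1.0, 0.026, 0.002]
contact_force: [0.8, 0.0, -0.2]
gripper_width: 0.001
grasp_force: 0.0
```

```bash
python3 - <<'E'
from h import *
c=dict(np.load('w5.npz')); S=np.array([.65055,-.07911]); ex=np.array([np.cos(.0518),np.sin(.0518)])
for v in (178,182,219): print(v,(ray(c,322,v,.054)[:2]-S)@ex)
E
python3 m.py
```

```text
178 -0.09202151780721955
182 -0.09392920105440934
219 -0.1122319910872577
12.25 x -128.68102429478864 y -0.28120523688244614 nose 21.318975705211358 F 0.7746084177969339 -0.008410985412212493 -0.20672044236388126 [-0.00269127  0.01053682 -0.01492571]
```

apply_moves:
  targets:
    - {"translation": [0.03,0,0],"twist": 0,"hand": 0}
    - {"translation": [0.03,0,0],"twist": 0,"hand": 0}
    - {"translation": [0.03,0,0],"twist": 0,"hand": 0}
    - {"translation": [0.03,0,0],"twist": 0,"hand": 0}

```text
time: 12.65
tool_pos: [0.5291, -0.0849, 0.0373]
tool_rot: [-0.0, 1.0, 0.026, -0.004]
contact_force: [-11.5, -0.4, 8.8]
gripper_width: 0.006
grasp_force: 5.4
```

apply_moves:
  targets:
    - {"translation": [0.03,0,0],"twist": 0,"hand": 0}
    - {"translation": [0.03,0,0],"twist": 0,"hand": 0}

```text
time: 12.85
tool_pos: [0.535, -0.0846, 0.0373]
tool_rot: [-0.0, 1.0, 0.026, -0.003]
contact_force: [-11.8, -0.8, 8.7]
gripper_width: -0.003
grasp_force: 5.4
```

apply_moves:
  targets:
    - {"translation": [0.03,0,0],"twist": 0,"hand": 0}
    - {"translation": [0.02,0,0],"twist": 0,"hand": 0}

```text
time: 13.05
tool_pos: [0.5402, -0.0844, 0.0373]
tool_rot: [-0.0, 1.0, 0.026, -0.003]
contact_force: [-10.1, -0.9, 6.8]
gripper_width: 0.001
grasp_force: 5.2
```

```bash
python3 m.py
```

```text
13.05 x -110.491708950334 y 0.4558562297464965 nose 39.508291049666 F -10.17619522489342 -0.3920497978643703 6.767451308098363 [-0.09189302  1.33942285  0.02612465]
```

apply_moves:
  targets:
    - {"translation": [0.02,0,-0.02],"twist": 0,"hand": 0}
    - {"translation": [0.02,0,0],"twist": 0,"hand": 0}

```text
time: 13.25
tool_pos: [0.544, -0.0838, 0.0382]
tool_rot: [-0.0, 1.0, 0.026, -0.003]
contact_force: [-5.5, -0.2, -2.4]
gripper_width: -0.002
grasp_force: 2.7
```

apply_moves:
  targets:
    - {"translation": [0.02,0,0],"twist": 0,"hand": 0}
    - {"translation": [0.02,0,0],"twist": 0,"hand": 0}

```text
time: 13.45
tool_pos: [0.5478, -0.0836, 0.0378]
tool_rot: [-0.001, 1.0, 0.026, -0.003]
contact_force: [-5.1, 0.0, -0.6]
gripper_width: 0.002
grasp_force: 2.8
```

apply_moves:
  targets:
    - {"translation": [0.02,0,0],"twist": 0,"hand": 0}

```text
time: 13.55
tool_pos: [0.5497, -0.0834, 0.0378]
tool_rot: [-0.001, 1.0, 0.026, -0.003]
contact_force: [-6.3, -0.2, -1.6]
gripper_width: -0.003
grasp_force: 2.7
```

```bash
python3 m.py
```

```text
13.55 x -100.90559770175417 y 0.8992496667202312 nose 49.094402298245825 F -6.3491889276938025 0.115960063402112 -1.5896083556927694 [-0.0706734   0.79961731 -0.01303526]
```

apply_moves:
  targets:
    - {"translation": [0.02,0,0],"twist": 0,"hand": 0}
    - {"translation": [0.02,0,0],"twist": 0,"hand": 0}

```text
time: 13.75
tool_pos: [0.5537, -0.0832, 0.0377]
tool_rot: [-0.001, 1.0, 0.026, -0.003]
contact_force: [-5.8, 0.4, -1.4]
gripper_width: -0.002
grasp_force: 2.7
```

apply_moves:
  targets:
    - {"translation": [0.02,0,0],"twist": 0,"hand": 0}
    - {"translation": [0.01,0,0],"twist": 0,"hand": 0}

```text
time: 13.95
tool_pos: [0.5571, -0.0831, 0.0378]
tool_rot: [-0.001, 1.0, 0.026, -0.003]
contact_force: [-5.1, -1.0, -1.8]
gripper_width: 0.002
grasp_force: 2.6
```

apply_moves:
  targets:
    - {"translation": [0.02,0,0],"twist": 0,"hand": 0}
    - {"translation": [0.01,0,0],"twist": 0,"hand": 0}

```text
time: 14.15
tool_pos: [0.5595, -0.0829, 0.0375]
tool_rot: [-0.001, 1.0, 0.026, -0.004]
contact_force: [-5.8, -0.3, -2.0]
gripper_width: 0.002
grasp_force: 3.3
```

apply_moves:
  targets:
    - {"translation": [0.02,0,0],"twist": 0,"hand": 0}
    - {"translation": [0.01,0,0],"twist": 0,"hand": 0}

```text
time: 14.35
tool_pos: [0.5609, -0.0827, 0.0374]
tool_rot: [-0.001, 1.0, 0.026, -0.006]
contact_force: [-14.9, -0.5, 5.2]
gripper_width: -0.003
grasp_force: 7.5
```

apply_moves:
  targets:
    - {"translation": [0.01,0,-0.005],"twist": 0,"hand": 0}

```text
time: 14.45
tool_pos: [0.5613, -0.0826, 0.0374]
tool_rot: [-0.001, 1.0, 0.026, -0.006]
contact_force: [-14.1, -1.5, 1.2]
gripper_width: -0.001
grasp_force: 7.3
```

apply_moves:
  targets:
    - {"translation": [0,0,0],"twist": 0,"hand": 0}

```text
time: 14.55
tool_pos: [0.5614, -0.0826, 0.0374]
tool_rot: [-0.001, 1.0, 0.026, -0.006]
contact_force: [-13.5, -0.4, 1.8]
gripper_width: -0.0
grasp_force: 6.7
```

```bash
python3 m.py; python3 - <<'E'
from h import *
c=get_calibration('wrist'); save('wrist','w6'); np.savez('w6.npz',**c)
E
```

```text
14.55 x -89.21195033020999 y 1.1132038736362952 nose 60.78804966979001 F -13.520944210383025 0.27797064228305746 1.7773978854273904 [-0.11293005  1.81739108  0.00285469]
```

View pics/w6.png

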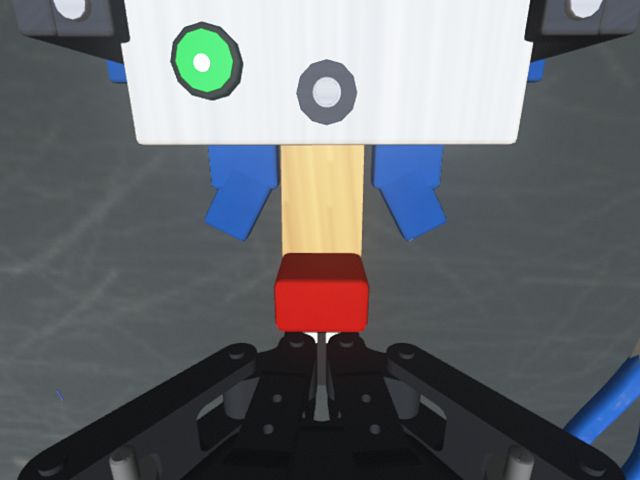

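The plate front now spans about (138,143) to (517,143) and the wedge is centred. I'll get the front edge height from the apparent width.

```bash
python3 - <<'E'
from h import *
c=dict(np.load('w6.npz')); im=cv2.imread('pics/w6.png'); w=(im.min(2)>150)
for v in (125,132,138):
    xs=np.nonzero(w[v,100:560])[0]+100; a,b=xs[0]-.5,xs[-1]+.5
    print(v,a,b,[(z,round(np.linalg.norm(ray(c,a,v,z)-ray(c,b,v,z))*1000,1)) for z in (.036,.040,.042,.044)])
E
```

```text
125 133.5 518.5 [(0.036, np.float64(125.8)), (0.04, np.float64(121.6)), (0.042, np.float64(119.5)), (0.044, np.float64(117.4))]
132 134.5 517.5 [(0.036, np.float64(125.9)), (0.04, np.float64(121.7)), (0.042, np.float64(119.6)), (0.044, np.float64(117.5))]
138 135.5 516.5 [(0.036, np.float64(125.9)), (0.04, np.float64(121.7)), (0.042, np.float64(119.6)), (0.044, np.float64(117.5))]
```

apply_moves:
  targets:
    - {"translation": [0.015,0,0],"twist": 0,"hand": 0}

```text
time: 14.7
tool_pos: [0.5618, -0.0826, 0.0374]
tool_rot: [-0.001, 1.0, 0.026, -0.008]
contact_force: [-20.3, -1.5, 8.6]
gripper_width: 0.001
grasp_force: 10.3
```

apply_moves:
  targets:
    - {"translation": [0.01,0,0],"twist": 0,"hand": 0}

```text
time: 14.8
tool_pos: [0.5621, -0.0826, 0.0374]
tool_rot: [-0.001, 1.0, 0.026, -0.009]
contact_force: [-23.8, -1.8, 10.1]
gripper_width: -0.002
grasp_force: 11.6
```

```bash
python3 m.py; python3 - <<'E'
from h import *
c7=get_calibration('wrist'); save('wrist','w7'); np.savez('w7.npz',**c7)
S=np.array([.65055,-.07911]); a=.0518; ex=np.array([np.cos(a),np.sin(a)]); ey=np.array([-ex[1],ex[0]])
for n in ('w5','w6','w7'):
    c=dict(np.load(n+'.npz')); im=cv2.imread(f'pics/{n}.png').astype(int); b,g,r=im[...,0],im[...,1],im[...,2]
    red=(r-g>90)&(b<110); red[:,:250]=0; red[:,400:]=0; ys=np.nonzero(red.sum(1)>40)[0]; print(n,'red rows',ys[0],ys[-1])
    for v in range(ys[0]+4,ys[-1]-3,9):
        xs=np.nonzero(red[v])[0]; P,Q=[ray(c,u,v,.054) for u in (xs[0]-.5,xs[-1]+.5)]
        print(' red',v,xs[0],xs[-1],'w',round(np.linalg.norm(P-Q)*1000,1),'x',round(((P+Q)[:2]/2-S)@ex*1000,1),'y',round(((P+Q)[:2]/2-S)@ey*1000,1),'R',r[v,320])
    blue=(b-r>60); vv=(30,45) if n=='w5' else (155,170)
    for v in vv:
        xs=np.nonzero(blue[v,190:460])[0]+190; k=np.argmax(np.diff(xs)); P,Q=[ray(c,u,v,.012) for u in (xs[k]+.5,xs[k+1]-.5)]
        P2,Q2=[ray(c,u,v,.012) for u in (xs[0]-.5,xs[-1]+.5)]
        print(' gap',v,round(np.linalg.norm(P-Q)*1000,1),'outer',round(np.linalg.norm(P2-Q2)*1000,1),'mid y',round(((P+Q)[:2]/2-S)@ey*1000,1))
    w=im.min(2)>150
    if n!='w5':
        for u in (160,250,450): 
            v=np.nonzero(w[80:180,u])[0][-1]+80.5; print(' edge row',u,v,[round((ray(c,u,v,z)[:2]-S)@ex*1000,1) for z in (.036,.04,.044)])
        for v in (125,138):
            xs=np.nonzero(w[v,100:560])[0]+100; print(' plate',v,xs[0],xs[-1])
E
```

```text
14.8 x -88.53085130443566 y 1.135986933867793 nose 61.46914869556434 F -23.824603336461273 -0.5877769676211061 10.087775146782043 [-0.1851858   3.17917666  0.01949264]
w5 red rows 176 219
 red 180 294 349 w 26.8 x -93.0 y 0.4 R 145
 red 189 290 353 w 30.9 x -97.3 y 0.4 R 244
 red 198 290 353 w 31.1 x -101.7 y 0.4 R 243
 red 207 290 353 w 31.4 x -106.2 y 0.4 R 243
 gap 30 40.2 outer 95.2 mid y -0.0
 gap 45 39.6 outer 95.2 mid y -0.0
w6 red rows 279 331
 red 283 276 366 w 29.3 x -57.6 y 1.3 R 202
 red 292 275 367 w 30.2 x -60.9 y 1.3 R 209
 red 301 275 367 w 30.5 x -64.1 y 1.3 R 208
 red 310 275 367 w 30.8 x -67.5 y 1.3 R 207
 red 319 276 366 w 30.4 x -70.9 y 1.3 R 207
 gap 155 39.8 outer 94.2 mid y -0.1
 gap 170 39.6 outer 94.2 mid y -0.2
 edge row 160 144.5 [np.float64(-15.7), np.float64(-15.5), np.float64(-15.2)]
 edge row 250 144.5 [np.float64(-15.7), np.float64(-15.4), np.float64(-15.2)]
 edge row 450 143.5 [np.float64(-15.2), np.float64(-15.0), np.float64(-14.8)]
 plate 125 134 518
 plate 138 136 516
w7 red rows 280 331
 red 284 275 367 w 29.9 x -57.1 y 1.4 R 210
 red 293 275 368 w 30.5 x -60.4 y 1.2 R 208
 red 302 275 367 w 30.5 x -63.6 y 1.4 R 209
 red 311 276 367 w 30.4 x -67.0 y 1.2 R 206
 red 320 276 366 w 30.4 x -70.4 y 1.4 R 206
 gap 155 39.7 outer 93.9 mid y -0.0
 gap 170 39.9 outer 94.4 mid y -0.3
 edge row 160 146.5 [np.float64(-15.6), np.float64(-15.4), np.float64(-15.1)]
 edge row 250 146.5 [np.float64(-15.6), np.float64(-15.3), np.float64(-15.0)]
 edge row 450 146.5 [np.float64(-15.5), np.float64(-15.2), np.float64(-14.9)]
 plate 125 134 519
 plate 138 136 517
```

The wedge nose is at about 85 mm and the force rises steeply, so the plate is on its stops. I'll back off to shed the vertical friction and repeat the push cleanly to confirm the wedge is snug.

apply_moves:
  targets:
    - {"translation": [-0.1,0,-0.01],"twist": 0,"hand": 0}
    - {"translation": [0,0.01,0],"twist": 0,"hand": 0}
    - {"translation": [0,0,0],"twist": 0,"hand": 0}

```text
time: 15.15
tool_pos: [0.5598, -0.0848, 0.0416]
tool_rot: [0.0, 1.0, 0.026, 0.001]
contact_force: [-0.5, 1.0, 0.1]
gripper_width: 0.001
grasp_force: 0.0
```

apply_moves:
  targets:
    - {"translation": [0.04,0,0],"twist": 0,"hand": 0}
    - {"translation": [0.02,0,0],"twist": 0,"hand": 0}
    - {"translation": [0,0,0],"twist": 0,"hand": 0}

```text
time: 15.45
tool_pos: [0.5623, -0.0845, 0.0408]
tool_rot: [0.0, 1.0, 0.026, -0.005]
contact_force: [-14.1, -0.7, 10.8]
gripper_width: 0.003
grasp_force: 7.6
```

apply_moves:
  targets:
    - {"translation": [0.015,0,-0.005],"twist": 0,"hand": 0}
    - {"translation": [0,0,0],"twist": 0,"hand": 0}

```text
time: 15.65
tool_pos: [0.5623, -0.0845, 0.0408]
tool_rot: [-0.0, 1.0, 0.026, -0.007]
contact_force: [-19.6, -1.6, 11.3]
gripper_width: -0.004
grasp_force: 9.9
```

The wedge holds still under 20 N, so it is snug. I'll back away and check.

apply_moves:
  targets:
    - {"translation": [-0.2,0,0],"twist": 0,"hand": 0}
    - {"translation": [-0.3,0,0],"twist": 0,"hand": 0}
    - {"translation": [-0.2,0,-0.3],"twist": 0,"hand": 0}
    - {"translation": [0,0,-0.45],"twist": 0,"hand": 0}
    - {"translation": [0,0,-0.45],"twist": 0,"hand": 0}
    - {"translation": [0.3,0,-0.3],"twist": 0,"hand": 0}
    - {"translation": [0,0,0],"twist": 0,"hand": 0}
    - {"translation": [0,0,0],"twist": 0,"hand": 0}

```text
time: 16.45
tool_pos: [0.5277, -0.0863, 0.1928]
tool_rot: [0.0, 1.0, 0.026, 0.001]
contact_force: [0.0, -0.6, -0.6]
gripper_width: 0.001
grasp_force: 0.0
```

```bash
python3 m.py; python3 - <<'E'
from h import *
c=get_calibration('wrist'); im=save('wrist','w8')[...,::-1].astype(int); b,g,r=im[...,0],im[...,1],im[...,2]
red=(r-g>90)&(b<110); red[:,:250]=0; red[:,400:]=0; red[300:]=0; ys=np.nonzero(red.sum(1)>20)[0]
S=np.array([.65055,-.07911]); ex=np.array([np.cos(.0518),np.sin(.0518)])
print(ys[0],ys[-1],(ray(c,320,ys[-1]+.5,.054)[:2]-S)@ex)
E
```

```text
16.45 x -123.03574467833315 y -0.8412132968084247 nose 26.964255321666855 F 0.0075714482295675825 -0.5805972475292347 -0.6352584497128663 [-0.01149009  0.03320794  0.01100051]
147 173 -0.07624241854156594
```

View pics/w8.png

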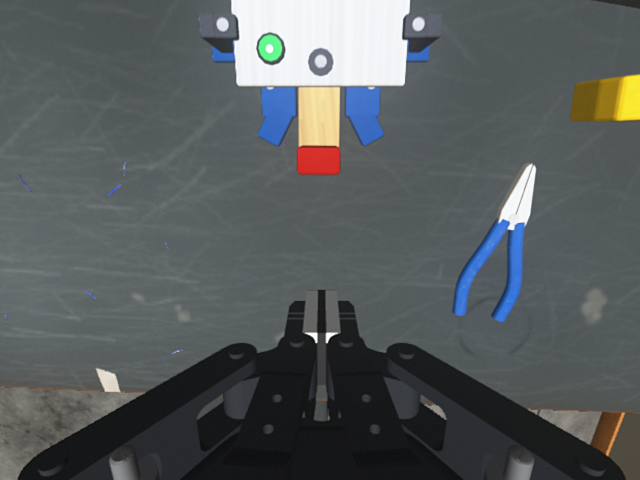

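The wedge stands straight in the gap with its rear at -76 mm, which puts the nose at about 84 mm. The plate is up at its stops and the robot is clear, so I'll hand in.

```bash
python3 -c "
from plant import *
print(job_done())"
```

```text
the job is handed in; nothing more can be done
None
```

The wedge is in under the foot and snug: the last push peaked at about 24 N and it held still under a 20 N check. By force and camera the plate is up on its stops (no direct angle reading), the gripper let go and clear, and the job was handed in at about 16.5 s.

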